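# Step the bedside pill reminder to the red bead

### The job

Tonight's dose on the teal pill reminder is marked by the red bead on its rim. Press the yellow key of the teal reminder fully down and let it spring back up, again and again, until the black arrow on its dial points at the red bead, then leave it. Do not press the key of the orange reminder, which is someone else's.

Things in the scene. Friction and masses are not known exactly. Their poses are not given: they have to be found in the camera images.
- teal_key_top (a point): Centre of the top of the round yellow key (34 mm across) of the fixed teal reminder. Top 66 mm above the table at rest; 12 mm travel to a hard stop, sprung, 2 N rising to about 4 N. A press of at least 11 mm and full release steps the dial 45 degrees clockwise from above, part going down, part coming up; never back. z up; x points to the dial's axis, 95 mm off. Case 38 mm high, dial cover 46 mm.
- teal_arrow (a point): Tip of the black arrow on the white dial of the teal reminder (round teal case 136 mm across, with a tongue that carries the key), under a clear cover: 50 mm from the dial's axis, 42 mm above the table. It goes round with the dial.
- red_bead: Red bead, 14 mm across and 8 mm high, fixed on the rim of the teal case 61 mm from the dial's axis; origin at the centre of its underside, 38 mm above the table. It is two to five whole 45 degree steps clockwise of the arrow's start; three white beads mark the other places. With the arrow pointing at it the tip is 11 to 13 mm from it seen from above, one step off 43 mm.
- orange_key_top (a point): Centre of the top of the yellow key of the orange reminder, same make and size as the teal one, also fixed, with a red bead of its own. This key is not to be pressed. Top 66 mm above the table at rest, 12 mm of travel.

How it is judged:
By the outcome, as a careful person would: the job done as asked, in the order asked, and still so for the second after the job is handed in, with the robot touching nothing.
It also fails if it takes over 42 s, if anything falls off the work surface, if the arm or the gripper's body presses on something with over 40 N, if the wrist force passes 120 N, or if a joint passes its speed limit or range.

### The arm

A 7-joint arm with a two-finger parallel gripper is mounted at the origin on the work surface. World frame = base frame: x ahead of the robot, y to its left, z up, the work surface at z = 0. Lengths are in m, angles in rad, forces in N, time in s.
With the tool pointing down it reaches from about 0.425 to 0.925 m from the base axis. Payload 6.8 kg.
Tool frame: the origin (TCP) lies between the finger pads; the fingertips stand 11 mm ahead of it and the grasp point (between the pads) lies 8 mm behind it; z points along the fingers, y is the line along which they close (so a half turn about z gives the same grasp; the last joint's range is limited). The gripper opens to 85 mm and grips with 20 to 120 N. Pads are 22 mm wide; open, the fingers measure 114 mm over their backs; the gripper's body (76 mm by 85 mm) begins 54 mm behind the grasp point. The pads swing forward as they close: fully open they stand 13 mm farther back than shut.
Start: joints at [1.08, 0.477, 0.022, 1.555, -0.011, 1.109, -0.083], TCP at [0.252, -0.626, 0.242] pointing down, gripper open.
Joint ranges: [-2.96, 2.96], [-0.34, 2.1], [-1.41, 1.46], [0.24, 2.44], [-1.37, 4.51], [0.17, 1.92], [-2.96, 2.96]. Speed limits (rad/s): [2.39, 2.39, 3.14, 3.14, 3.14, 3.14, 3.14].

### API

Orientations are given as a rotation vector (axis times angle).
In Python, from bench import r gives the robot as it stands.
- The arm moves only by the tool send_rows, never from a script. Its argument "deltas" is a list of rows, each an object of numbers: "dx", "dy", "dz": the shift along the world's x, y, z in mm; "rx", "ry", "rz": the turn, a rotation vector about the world's x, y, z in degrees. A call has 1 to 5 rows; each row is the pose to reach, as a shift and turn from the pose commanded when the call began; what a row does not reach only later rows make up. A row lasts 1/12 s, in which the tool goes at most 41.7 mm and 7.16 degrees, less where a joint would pass 70% of its speed; a pose out of reach is approached as far as the arm can. A call with a gripper value outside its range is refused whole. "jaw" is the finger opening in mm, from 0 to 85.4, set as the call begins (left out, the last holds). The fingers move at their own pace and stop on an object; "newtons" is the grip in N (left out, the last holds). Time passes only in rows, so rows that repeat a pose let the fingers close. It gives the time, the measured TCP pose, the force, the opening and the grip force at its end, in the units of the state.
- r.get_obs(): the state, without advancing time (a new reading comes with each control period).
- r.grab_frame(name): name is "side" or "top"; returns a dict with "frame" (384x512x3 uint8, blue, green, red), "z_map" (384x512 float32, m along the optical axis (not along the pixel's ray), 0 where there is no reading), "vertical_fov" (degrees; the focal length in pixels is half the picture's height over the tangent of half this angle, whatever the lens; pixels are square), "cx", "cy" (the principal point, pixels), "xyz" and "orientation" of the camera in the world. Camera axes: x right, y down, z forward; pixel columns grow to the right and rows downward; lengths in m; the calibration is good to about 2 mm. A picture is of the moment at which its call begins.
- r.hand_in(): hands the job in; it is judged then, once.
The state is a dict: "clock": time; "joints": joint angles; "qvel": joint speeds; "tau": joint torques, N m; "tcp_pos": TCP position; "orientation": TCP orientation; "contact_force": force on the tool from outside, world axes, zero at the start; "moment": the same for the moment, N m; "grip_width": finger opening in m; "gripper_force": force on a finger pad.
Only numpy, scipy, OpenCV 4.12 (cv2) and the standard library are available. Lean on these libraries where they do the work, as an engineer would, in place of code of your own. Each camera call takes 0.05 s, during which the arm holds its last target. There are 200 camera calls.

## Working session

There is one attempt and no reset: what is moved stays moved. The work goes in short steps, Python scripts to look and compute and a tool call to move; the robot and the scene stay as the last step left them, time stands still between calls to the robot, and variables do not carry over. Pictures are saved under pics/ and viewed, at most 10 in all, crops included, and the job is handed in when it is done.

Besides the shell and the picture viewer there is one more tool, called after ">>>" as a command line: name --argument value ..., lists and objects as JSON in quotes. send_rows: Moves the arm, as the interface text tells. Its arguments: {"type":"object","properties":{"deltas":{"type":"array","items":{"type":"object","properties":{"dx":{"type":"number"},"dy":{"type":"number"},"dz":{"type":"number"},"rx":{"type":"number"},"ry":{"type":"number"},"rz":{"type":"number"}}}},"jaw":{"type":"number"},"newtons":{"type":"number"}},"required":["deltas"]}

```bash
mkdir -p pics; cat > h.py <<'E'
from bench import r
import cv2, numpy as np
from scipy.spatial.transform import Rotation as R
def cam(n):
    f=r.grab_frame(n); o=np.array(f["orientation"],float)
    f["R"]=o if o.shape==(3,3) else R.from_rotvec(o).as_matrix()
    f["f"]=f["frame"].shape[0]/2/np.tan(np.radians(f["vertical_fov"])/2); return f
def ray(f,u,v,z):
    d=f["R"]@np.array([(u-f["cx"])/f["f"],(v-f["cy"])/f["f"],1]); p=np.array(f["xyz"])
    return p+d*(z-p[2])/d[2]
E
python3 - <<'E'
from h import *
for n in("top","side"):
    f=cam(n); cv2.imwrite(f"pics/{n}0.png",f["frame"]); print(n,f["xyz"],f["orientation"],f["vertical_fov"],f["cx"],f["cy"])
print(r.get_obs())
E
```

```text
top [ 0.54282132 -0.01373545  0.94166179] [-2.16618436  2.19696439 -0.06154641] 48.51631238033208 252.63160770165072 195.7878517554313
side [0.28507246 0.58504973 0.47168738] [-0.55876385  2.4800216  -1.43100979] 49.3951876151106 255.70194559898005 193.39528901607267
{'clock': 0.1, 'joints': array([ 1.07989094,  0.47771913,  0.02233189,  1.55632822, -0.01149928,
        1.10926306, -0.08309437]), 'qvel': array([-5.96743746e-04, -2.14354940e-03,  1.76869197e-03, -2.70172861e-03,
        1.52547504e-03, -8.78842218e-04,  5.55506308e-06]), 'tau': array([ 5.98111612e-03, -5.97755420e+01,  1.61441009e+00, -2.81953651e+01,
        1.28729426e-02,  5.04643918e-03,  3.61042873e-05]), 'tcp_pos': array([ 0.25194353, -0.62568683,  0.24143184]), 'orientation': array([-3.08270339e+00, -5.97407477e-01,  6.44214633e-04]), 'contact_force': array([ 0.14108038,  0.61925785, -0.21440612]), 'moment': array([ 0.01985149, -0.020301  ,  0.02570357]), 'gripper_force': 0.0, 'grip_width': 0.08553218594782853}
```

View pics/top0.png

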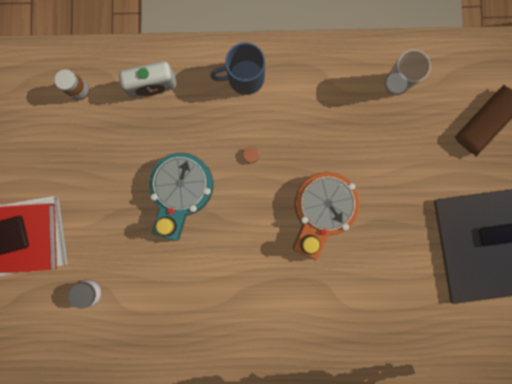

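View pics/side0.png

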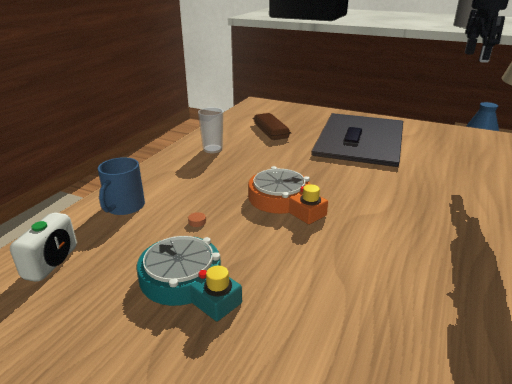

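Top view: teal dial at about (181,184), arrow tip (185,163), red bead (171,211), teal key (166,227). The orange reminder is at (327,203), its key at (311,245). Next I measure these.

```bash
cat >> h.py <<'E'
def blobs(f,lo,hi,z,box,amin=5):
    h=cv2.cvtColor(f["frame"],cv2.COLOR_BGR2HSV); m=cv2.inRange(h,lo,hi)
    k=np.zeros_like(m); k[box[1]:box[3],box[0]:box[2]]=255; m&=k
    n,_,s,c=cv2.connectedComponentsWithStats(m)
    return [(int(s[i,4]),c[i].round(1),ray(f,*c[i],z).round(4)) for i in range(1,n) if s[i,4]>=amin]
def arrow(f,ctr):
    a=blobs(f,(0,0,0),(180,255,75),.042,TB,8)
    return [(x[0],x[2],round(np.degrees(np.arctan2(*(x[2]-ctr)[1::-1])))) for x in a if np.hypot(*(x[2]-ctr)[:2])<.055]
TB=(150,150,216,216)
E
python3 - <<'E'
from h import *
f=cam("top"); box=(140,140,220,250)
print("yellow",blobs(f,(20,120,120),(35,255,255),.066,(140,140,340,270)))
print("red",blobs(f,(0,150,100),(6,255,255),.044,box), blobs(f,(174,150,100),(180,255,255),.044,box))
print("white",blobs(f,(0,0,190),(180,50,255),.044,box))
h=cv2.cvtColor(f["frame"],cv2.COLOR_BGR2HSV);m=cv2.inRange(h,(80,100,40),(100,255,255))
k=np.zeros_like(m);k[145:206,140:220]=255;m&=k
c=max(cv2.findContours(m,0,2)[0],key=cv2.contourArea);(u,v),rad=cv2.minEnclosingCircle(c)
C=ray(f,u,v,.038);print("case",u,v,rad,C)
print("arrow",arrow(f,C))
s=cam("side");print("side yellow",blobs(s,(20,120,120),(35,255,255),.060,(190,250,240,300)))
cv2.imwrite("pics/crop.png",cv2.resize(f["frame"][140:250,140:220],None,fx=5,fy=5,interpolation=2))
E
```

```text
yellow [(234, array([164.5, 225.9]), array([0.5427, 0.1775, 0.066 ])), (222, array([311. , 244.6]), array([ 0.5006, -0.1222,  0.066 ]))]
red [(23, array([170.6, 210.8]), array([0.5744, 0.1695, 0.044 ]))] []
white [(6, array([207.5, 191. ]), array([0.6152, 0.0912, 0.044 ])), (5, array([193.6, 208.2]), array([0.5792, 0.1209, 0.044 ]))]
case 183.5 177.0 29.618505477905273 [0.64642534 0.14308573 0.038     ]
arrow [(65, array([0.6629, 0.1419, 0.042 ]), -4)]
side yellow [(490, array([217.2, 277.6]), array([0.5385, 0.1882, 0.06  ]))]
```

View pics/crop.png

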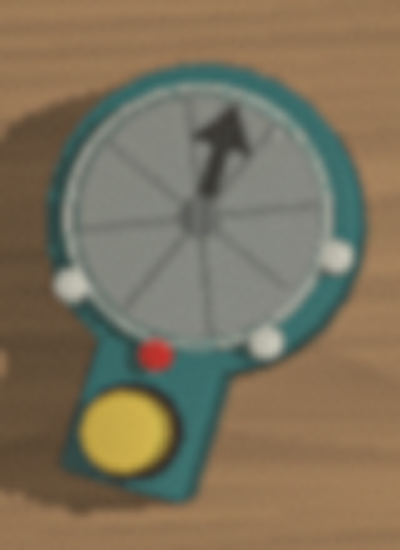

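Hub is at about (179.8,183.2) and the arrow tip at (187.4,160.6). The red bead at (171,211) is opposite the tip, so 180°, or 4 presses. White beads sit at 2, 3 and 5 steps, which fits. Now I check the numbers.

```bash
python3 - <<'E'
from h import *
f=cam("top")
H=ray(f,179.8,183.2,.042);T=ray(f,187.4,160.6,.042);B=ray(f,170.8,211,.044);K=ray(f,164.5,225.9,.066)
a=lambda p:np.degrees(np.arctan2(p[1]-H[1],p[0]-H[0]))
d=lambda p:np.hypot(*(p-H)[:2])
print(H,T,B,K,"dist",d(T),d(B),d(K),"ang",a(T),a(B),a(K),"cw steps",((a(T)-a(B))%360)/45)
# key top from depth
z=f["z_map"];g=[]
for v in range(210,242):
  for u in range(150,182):
    if z[v,u]>0:
      g.append(f["R"]@np.array([(u-f["cx"])/f["f"],(v-f["cy"])/f["f"],1])*z[v,u]+f["xyz"])
g=np.array(g);k=g[g[:,2]>.058];print("depth key",len(k),k.mean(0),k.min(0),k.max(0))
E
```

```text
[0.63283943 0.15030521 0.042     ] [0.68099768 0.13396364 0.042     ] [0.57396688 0.16910851 0.044     ] [0.54276489 0.17762624 0.066     ] dist 0.050855319990031796 0.06180243531640514 0.09412683785190602 ang -18.74364185508465 162.2870399730736 163.12662119836128 cw steps 3.9770959593742607
depth key 215 [0.54321841 0.17866252 0.06581495] [0.52811282 0.16306302 0.05820047] [0.55906742 0.19527661 0.07230724]
```

>>> send_rows --deltas '[{"dx": 14, "dy": 38}, {"dx": 28, "dy": 76}, {"dx": 42, "dy": 114}, {"dx": 56, "dy": 152}, {"dx": 70, "dy": 190}]' --jaw 0

```text
$.deltas[0]: bad value
```

>>> send_rows --deltas '[{"dx": 14, "dy": 38, "dz": 0, "rx": 0, "ry": 0, "rz": 0}, {"dx": 28, "dy": 76, "dz": 0, "rx": 0, "ry": 0, "rz": 0}, {"dx": 42, "dy": 114, "dz": 0, "rx": 0, "ry": 0, "rz": 0}, {"dx": 56, "dy": 152, "dz": 0, "rx": 0, "ry": 0, "rz": 0}, {"dx": 70, "dy": 190, "dz": 0, "rx": 0, "ry": 0, "rz": 0}]' --jaw 0

```text
clock: 0.67
tcp_pos: [0.3224, -0.4343, 0.2423]
orientation: [3.084, 0.597, 0.0]
contact_force: [1.1, 0.5, 0.3]
grip_width: 0.0253
gripper_force: 0.0
```

>>> send_rows --deltas '[{"dx": 14, "dy": 38, "dz": 0, "rx": 0, "ry": 0, "rz": 0}, {"dx": 28, "dy": 76, "dz": 0, "rx": 0, "ry": 0, "rz": 0}, {"dx": 42, "dy": 114, "dz": 0, "rx": 0, "ry": 0, "rz": 0}, {"dx": 56, "dy": 152, "dz": 0, "rx": 0, "ry": 0, "rz": 0}, {"dx": 70, "dy": 190, "dz": 0, "rx": 0, "ry": 0, "rz": 0}]'

```text
clock: 1.08
tcp_pos: [0.3924, -0.2443, 0.2425]
orientation: [3.084, 0.597, 0.001]
contact_force: [0.9, -0.6, 0.2]
grip_width: -0.0002
gripper_force: 0.0
```

>>> send_rows --deltas '[{"dx": 14, "dy": 38, "dz": 0, "rx": 0, "ry": 0, "rz": 0}, {"dx": 28, "dy": 76, "dz": 0, "rx": 0, "ry": 0, "rz": 0}, {"dx": 42, "dy": 114, "dz": 0, "rx": 0, "ry": 0, "rz": 0}, {"dx": 56, "dy": 152, "dz": 0, "rx": 0, "ry": 0, "rz": 0}, {"dx": 70, "dy": 190, "dz": 0, "rx": 0, "ry": 0, "rz": 0}]'

```text
clock: 1.5
tcp_pos: [0.4624, -0.0543, 0.2426]
orientation: [3.084, 0.597, 0.001]
contact_force: [0.5, 0.3, -0.1]
grip_width: 0.0003
gripper_force: 0.0
```

>>> send_rows --deltas '[{"dx": 14, "dy": 38, "dz": 0, "rx": 0, "ry": 0, "rz": 0}, {"dx": 28, "dy": 76, "dz": 0, "rx": 0, "ry": 0, "rz": 0}, {"dx": 42, "dy": 114, "dz": 0, "rx": 0, "ry": 0, "rz": 0}, {"dx": 56, "dy": 152, "dz": 0, "rx": 0, "ry": 0, "rz": 0}, {"dx": 70, "dy": 190, "dz": 0, "rx": 0, "ry": 0, "rz": 0}]'

```text
clock: 1.92
tcp_pos: [0.5325, 0.1356, 0.2424]
orientation: [3.084, 0.597, 0.001]
contact_force: [1.1, -0.0, 0.3]
grip_width: -0.0001
gripper_force: 0.0
```

>>> send_rows --deltas '[{"dx": 8, "dy": 30, "dz": -20, "rx": 0, "ry": 0, "rz": 0}, {"dx": 10.5, "dy": 42.5, "dz": -55, "rx": 0, "ry": 0, "rz": 0}, {"dx": 10.5, "dy": 42.5, "dz": -95, "rx": 0, "ry": 0, "rz": 0}, {"dx": 10.5, "dy": 42.5, "dz": -130, "rx": 0, "ry": 0, "rz": 0}, {"dx": 10.5, "dy": 42.5, "dz": -146, "rx": 0, "ry": 0, "rz": 0}]'

```text
clock: 2.33
tcp_pos: [0.54, 0.1756, 0.0918]
orientation: [3.083, 0.599, -0.01]
contact_force: [-0.3, 0.1, -0.7]
grip_width: -0.0001
gripper_force: 0.0
```

```bash
python3 - <<'E'
from h import *
a=cam("side")["frame"][120:384,60:360];cv2.imwrite("pics/s1.png",cv2.resize(a,None,fx=2,fy=2))
E
```

```text
(no output)
```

View pics/s1.png

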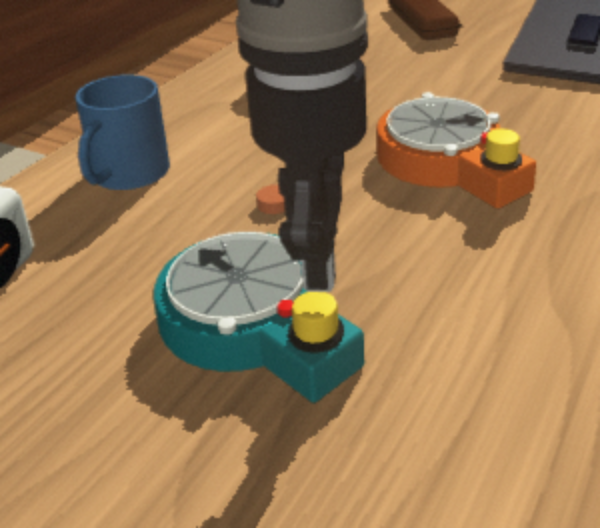

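The closed fingertips, at about crop (320,288), hang just above the teal key top (315,302), where they should be for 15–19 mm clearance. I press slowly.

>>> send_rows --deltas '[{"dx": 0, "dy": 0, "dz": 0, "rx": 0, "ry": 0, "rz": 0}, {"dx": 0, "dy": 0, "dz": -12, "rx": 0, "ry": 0, "rz": 0}, {"dx": 0, "dy": 0, "dz": -22, "rx": 0, "ry": 0, "rz": 0}, {"dx": 0, "dy": 0, "dz": -26, "rx": 0, "ry": 0, "rz": 0}, {"dx": 0, "dy": 0, "dz": -26, "rx": 0, "ry": 0, "rz": 0}]'

```text
clock: 2.8
tcp_pos: [0.5433, 0.1765, 0.0704]
orientation: [-3.084, -0.597, -0.002]
contact_force: [1.3, 0.5, 1.0]
grip_width: -0.0001
gripper_force: 1.0
```

>>> send_rows --deltas '[{"dx": 0, "dy": 1, "dz": -4, "rx": 0, "ry": 0, "rz": 0}, {"dx": 0, "dy": 1, "dz": -6, "rx": 0, "ry": 0, "rz": 0}, {"dx": 0, "dy": 1, "dz": -7, "rx": 0, "ry": 0, "rz": 0}, {"dx": 0, "dy": 1, "dz": -7, "rx": 0, "ry": 0, "rz": 0}]'

```text
clock: 3.13
tcp_pos: [0.5433, 0.1771, 0.0648]
orientation: [3.083, 0.597, 0.002]
contact_force: [-1.3, -3.2, 13.6]
grip_width: 0.0002
gripper_force: 6.4
```

```bash
python3 - <<'E'
from h import *
a=cam("side")["frame"][220:340,130:260];cv2.imwrite("pics/s2.png",cv2.resize(a,None,fx=4,fy=4))
print(r.get_obs()["contact_force"],r.get_obs()["tcp_pos"])
E
```

```text
[-1.72981601 -2.29734579 12.64356572] [0.54338402 0.17707959 0.06480431]
```

View pics/s2.png

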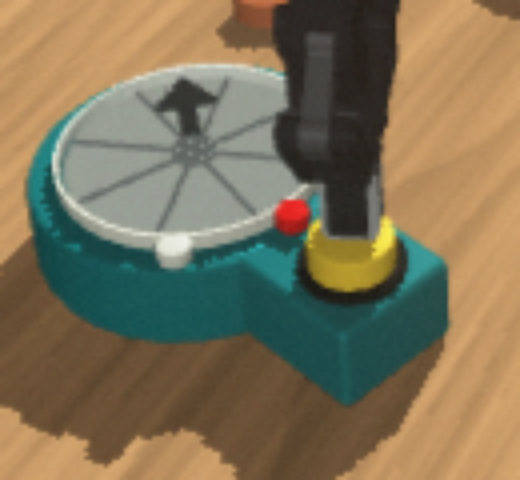

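The tip is centred on the key and the key is at its hard stop (13 N, TCP 0.0648). The arrow has moved part of a step clockwise. I release and check.

>>> send_rows --deltas '[{"dx": 0, "dy": 0, "dz": 10, "rx": 0, "ry": 0, "rz": 0}, {"dx": 0, "dy": 0, "dz": 22, "rx": 0, "ry": 0, "rz": 0}, {"dx": 0, "dy": 0, "dz": 22, "rx": 0, "ry": 0, "rz": 0}, {"dx": 0, "dy": 0, "dz": 22, "rx": 0, "ry": 0, "rz": 0}]'

```text
clock: 3.52
tcp_pos: [0.5431, 0.1777, 0.0862]
orientation: [-3.084, -0.598, -0.003]
contact_force: [-0.7, 0.5, 0.4]
grip_width: 0.0005
gripper_force: 0.0
```

```bash
cat >> h.py <<'E'
def sidearrow():
    f=cam("side"); H=ray(f,177.5,257.3,.042); H=np.array([.6328,.1503,.042])
    h=cv2.cvtColor(f["frame"],cv2.COLOR_BGR2HSV); m=cv2.inRange(h,(0,0,0),(180,255,75))
    v,u=np.nonzero(m); P=np.array([ray(f,a,b,.042) for a,b in zip(u,v)])[:,:2]-H[:2]
    P=P[(np.hypot(*P.T)<.053)&(np.hypot(*P.T)>.012)]; c=P.mean(0)
    print("arrow n",len(P),"ang",np.degrees(np.arctan2(c[1],c[0])),"std",P.std(0))
    return f
E
python3 - <<'E'
from h import *
f=sidearrow()
cv2.imwrite("pics/s3.png",cv2.resize(f["frame"][220:340,130:260],None,fx=4,fy=4))
print(r.get_obs()["contact_force"],r.get_obs()["tcp_pos"])
E
```

```text
arrow n 216 ang -106.96403423151284 std [0.02185206 0.00980562]
[-0.08618965  0.2559936   0.21940819] [0.54266278 0.17742074 0.08557442]
```

View pics/s3.png

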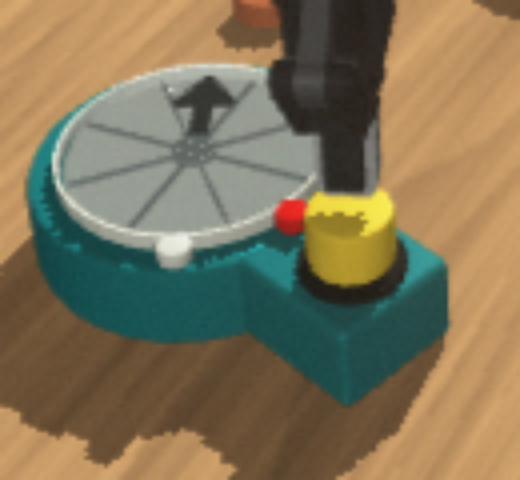

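The key is fully up and the arrow has moved one step (tip at crop (208,80)). Presses 2 and 3.

>>> send_rows --deltas '[{"dx": 0, "dy": 0, "dz": -10, "rx": 0, "ry": 0, "rz": 0}, {"dx": 0, "dy": 0, "dz": -17, "rx": 0, "ry": 0, "rz": 0}, {"dx": 0, "dy": 0, "dz": -22, "rx": 0, "ry": 0, "rz": 0}, {"dx": 0, "dy": 0, "dz": -22, "rx": 0, "ry": 0, "rz": 0}, {"dx": 0, "dy": 0, "dz": -22, "rx": 0, "ry": 0, "rz": 0}]'

```text
clock: 3.98
tcp_pos: [0.5431, 0.1778, 0.0645]
orientation: [3.084, 0.598, 0.001]
contact_force: [-5.4, -2.9, 22.3]
grip_width: -0.0002
gripper_force: 11.1
```

>>> send_rows --deltas '[{"dx": 0, "dy": 0, "dz": 10, "rx": 0, "ry": 0, "rz": 0}, {"dx": 0, "dy": 0, "dz": 22, "rx": 0, "ry": 0, "rz": 0}, {"dx": 0, "dy": 0, "dz": 22, "rx": 0, "ry": 0, "rz": 0}, {"dx": 0, "dy": 0, "dz": 22, "rx": 0, "ry": 0, "rz": 0}]'

```text
clock: 4.32
tcp_pos: [0.5427, 0.1773, 0.0853]
orientation: [-3.084, -0.597, -0.0]
contact_force: [-0.2, 0.1, -0.4]
grip_width: -0.0002
gripper_force: 0.0
```

>>> send_rows --deltas '[{"dx": 0, "dy": 0, "dz": -10, "rx": 0, "ry": 0, "rz": 0}, {"dx": 0, "dy": 0, "dz": -17, "rx": 0, "ry": 0, "rz": 0}, {"dx": 0, "dy": 0, "dz": -22, "rx": 0, "ry": 0, "rz": 0}, {"dx": 0, "dy": 0, "dz": -22, "rx": 0, "ry": 0, "rz": 0}, {"dx": 0, "dy": 0, "dz": -22, "rx": 0, "ry": 0, "rz": 0}]'

```text
clock: 4.73
tcp_pos: [0.543, 0.1777, 0.0645]
orientation: [3.084, 0.598, 0.001]
contact_force: [-5.5, -2.2, 23.7]
grip_width: 0.0001
gripper_force: 11.6
```

>>> send_rows --deltas '[{"dx": 0, "dy": 0, "dz": 10, "rx": 0, "ry": 0, "rz": 0}, {"dx": 0, "dy": 0, "dz": 22, "rx": 0, "ry": 0, "rz": 0}, {"dx": 0, "dy": 0, "dz": 22, "rx": 0, "ry": 0, "rz": 0}, {"dx": 0, "dy": 0, "dz": 22, "rx": 0, "ry": 0, "rz": 0}]'

```text
clock: 5.07
tcp_pos: [0.5426, 0.1773, 0.0852]
orientation: [-3.084, -0.597, -0.0]
contact_force: [0.3, -0.5, -0.2]
grip_width: 0.0001
gripper_force: 0.0
```

```bash
python3 - <<'E'
from h import *
f=sidearrow()
cv2.imwrite("pics/s4.png",cv2.resize(f["frame"][220:340,130:260],None,fx=4,fy=4))
E
```

```text
arrow n 241 ang -138.40464438650204 std [0.00995126 0.01519191]
```

View pics/s4.png

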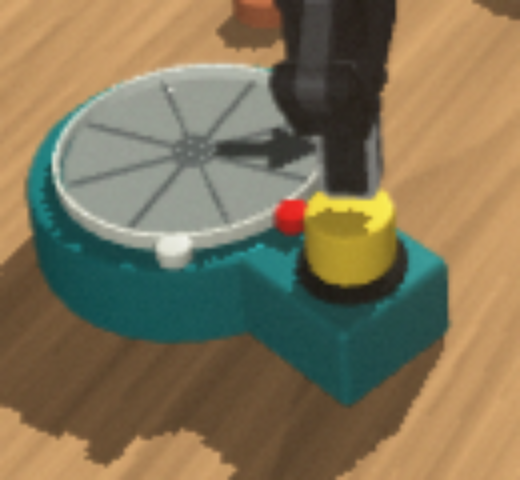

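The arrow now points right at (315,148), one sector short of the red bead at (292,216). One more press, then I lift clear.

>>> send_rows --deltas '[{"dx": 0, "dy": 0, "dz": -10, "rx": 0, "ry": 0, "rz": 0}, {"dx": 0, "dy": 0, "dz": -17, "rx": 0, "ry": 0, "rz": 0}, {"dx": 0, "dy": 0, "dz": -22, "rx": 0, "ry": 0, "rz": 0}, {"dx": 0, "dy": 0, "dz": -22, "rx": 0, "ry": 0, "rz": 0}, {"dx": 0, "dy": 0, "dz": -22, "rx": 0, "ry": 0, "rz": 0}]'

```text
clock: 5.53
tcp_pos: [0.543, 0.1777, 0.0645]
orientation: [3.084, 0.598, 0.001]
contact_force: [-5.6, -1.2, 22.8]
grip_width: 0.0001
gripper_force: 11.3
```

>>> send_rows --deltas '[{"dx": 0, "dy": 0, "dz": 10, "rx": 0, "ry": 0, "rz": 0}, {"dx": 0, "dy": 0, "dz": 22, "rx": 0, "ry": 0, "rz": 0}, {"dx": 0, "dy": 0, "dz": 55, "rx": 0, "ry": 0, "rz": 0}, {"dx": 0, "dy": 0, "dz": 95, "rx": 0, "ry": 0, "rz": 0}, {"dx": 0, "dy": 0, "dz": 135, "rx": 0, "ry": 0, "rz": 0}]'

```text
clock: 5.95
tcp_pos: [0.5413, 0.1769, 0.1986]
orientation: [3.084, 0.598, -0.006]
contact_force: [0.7, 0.6, -0.1]
grip_width: 0.0001
gripper_force: 0.0
```

>>> send_rows --deltas '[{"dx": 0, "dy": -38, "dz": 15, "rx": 0, "ry": 0, "rz": 0}, {"dx": -10, "dy": -76, "dz": 30, "rx": 0, "ry": 0, "rz": 0}, {"dx": -20, "dy": -114, "dz": 30, "rx": 0, "ry": 0, "rz": 0}, {"dx": -30, "dy": -152, "dz": 30, "rx": 0, "ry": 0, "rz": 0}, {"dx": -40, "dy": -190, "dz": 30, "rx": 0, "ry": 0, "rz": 0}]'

```text
clock: 6.37
tcp_pos: [0.5015, -0.0144, 0.2283]
orientation: [3.084, 0.598, -0.001]
contact_force: [0.6, 0.9, 0.3]
grip_width: 0.0001
gripper_force: 0.0
```

>>> send_rows --deltas '[{"dx": -14, "dy": -38, "dz": 0, "rx": 0, "ry": 0, "rz": 0}, {"dx": -28, "dy": -76, "dz": 0, "rx": 0, "ry": 0, "rz": 0}, {"dx": -42, "dy": -114, "dz": 0, "rx": 0, "ry": 0, "rz": 0}, {"dx": -56, "dy": -152, "dz": 0, "rx": 0, "ry": 0, "rz": 0}, {"dx": -56, "dy": -152, "dz": 0, "rx": 0, "ry": 0, "rz": 0}]'

```text
clock: 6.78
tcp_pos: [0.4424, -0.1727, 0.2276]
orientation: [3.086, 0.58, -0.006]
contact_force: [0.5, 0.0, 0.5]
grip_width: -0.0001
gripper_force: 0.0
```

```bash
python3 - <<'E'
from h import *
sidearrow(); f=cam("top")
print(arrow(f,np.array([.6328,.1503,.042])))
cv2.imwrite("pics/t5.png",cv2.resize(f["frame"][140:260,140:340],None,fx=4,fy=4,interpolation=2))
E
```

```text
arrow n 130 ang 154.75426738760078 std [0.00971257 0.00581833]
[(56, array([0.6038, 0.1607, 0.042 ]), 160)]
```

View pics/t5.png

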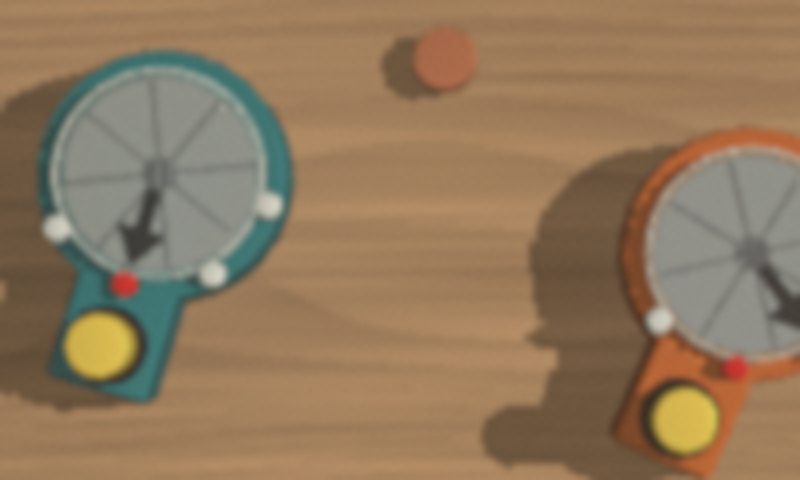

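The arrow, tip at (133,265), points at the red bead (125,285). The orange reminder is untouched and the arm is clear.

```bash
python3 -c "
from bench import r
print(r.hand_in())"
```

```text
the job is handed in; nothing more can be done
None
```

I pressed the teal key four times; its arrow now points at the red bead. I did not touch the orange reminder, and the job was handed in at about 7 s with the arm clear.

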